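Clip a welded tube sample and inspect the bead with a loupe

TASK

Pick the welded aluminium tube off its wooden V rest and push it down between the two forks of the grey inspection fixture, past the yellow sprung jaw, until it lies fully home with its weld about midway between the forks and the jaw has closed over it; let go of it. Then take the loupe by its black handle from its stand and hold it level with the lens centred over the weld, its mid-thickness at the height of the red pointer, and finish there still holding it steady, supported by nothing but the gripper. Do not let the loupe touch the tube, do not shift the pointer, and leave the weight, the jar and the red magnet alone.

Things in the scene. Friction and masses are not known exactly. Their poses are not given: they have to be found in the camera images.
- weld (a point): Centre of the bare aluminium tube, on its axis at the dark weld bead half-way along. Tube 22 mm in diameter, 150 mm long, about 60 g; the bead is flush and may be gripped. Local x runs along the tube, either end is alike. At first the tube lies level in the wooden V rest, its axis 47 mm above the table.
- tube: The same welded tube; origin and axes as weld.
- rest: Wooden V rest, fixed to the table, origin on the table under the tube's middle, x along the tube. Base 130 x 50 mm and 10 mm high; two V supports at x = +-54 mm (14 mm thick, up to 24 mm either side of the tube, up to about 46 mm high) leave the tube's middle free for 94 mm.
- fixture: Grey fixture, fixed; origin on the table under the seat, x to the jaw side, y along the seated tube. Base 12 mm high, x -53 to 112, y +-90 mm. Two aluminium forks at y = +-47 mm, 14 mm wide, slots 24 mm wide at x = 0. Seated tube: axis at x = 0, z = 55 mm, middle at y = 0. Flared lead-in on the -x side up to z = 88, x = -24 mm; on +x the jaw's slope leads in. Post: see the mark.
- jaw (a joint): Yellow sprung jaw, rad: 0 closed, grows swinging out to fixture +x, about 0.1 as the tube passes. Axle (8 mm) along y at x = 20, z = 20 mm carries an arm over each fork (y = +-47 mm, 14 mm wide), top z = 96 mm; noses overhang the slot to x = 6 mm, 2 mm above the seated tube. Pushing the tube straight down (5 to 20 N) swings it out; it springs back over the tube.
- mark (a point): Free tip of the red pointer (4 mm thick), at mid-thickness, 39 mm from its post towards the seat. Its collar is clamped by friction on the post at a height that differs each time, 128 to 168 mm above the table: there the middle of the lens's thickness must be. Post: 10 mm thick, 211 mm high, at fixture x = 88, y = 68 mm.
- pointer (a joint): Height setting of the red pointer on its post, in m: 0 is 128 mm above the table, growing upward to 0.04. Not to be changed.
- loupe_grip (a point): Middle of the loupe's black handle, where it is to be gripped; handle 84 mm long, 14 mm wide, 14 mm high. Local x points along the handle to the lens, z up. At first 47 mm above the table. Loupe about 90 g in all.
- lens (a point): Centre of the loupe's lens, mid-thickness, 74 mm from loupe_grip along its x at the same height; z is normal to the lens. Lens in a brass ring of 68 mm outer and 56 mm inner diameter, 14 mm thick.
- loupe: The whole loupe; origin and axes as loupe_grip.
- stand: Dark wooden loupe stand, fixed to the table, origin on the table under the handle's middle, x towards the lens. Base 8 mm high (x = -51 to 119 mm, y = +-33 mm); a block under the lens (x = 44 to 104 mm) and a small one under the handle's tail (x = -43 to -29 mm), both 40 mm high, carry the loupe; between them the handle is free.
- weight: Bystander: black steel weight, 60 mm across, 40 mm high, with an upright rod handle to 135 mm; origin at the centre of its underside.
- jar: Bystander: grey jar with a blue cap, 60 mm across, 75 mm high; origin at the centre of its underside.
- magnet: Bystander: red welding magnet on a steel sole, 64 x 44 mm, 27 mm high; origin at the centre of its underside.
Things that resemble listed ones, but are neither listed nor needed, are in the scene too. What is shaped like the rest but green or white is not meant.

How it is judged:
By the outcome, as a careful person would: the job done as asked, in the order asked, and still so for the second after the job is handed in, while the arm keeps its last pose, push and grip.
It also fails if it takes over 72 s, if anything falls off the work surface, if the arm or the gripper's body presses on something with over 40 N, if the wrist force passes 120 N, or if a joint passes its speed limit or range.

ROBOT

A 7-joint arm with a two-finger parallel gripper is mounted at the origin on the work surface. World frame = base frame: x ahead of the robot, y to its left, z up, the work surface at z = 0. Lengths are in m, angles in rad, forces in N, time in s.
With the tool pointing down it reaches from about 0.4 to 0.925 m from the base axis. Payload 4.1 kg.
Tool frame: the origin (TCP) lies at the very end of the fingers, on their centre line; the grasp point (between the pads) lies 19 mm behind it (bot.hold_point_z is the distance from the TCP to the grasp point, in m); y points along the fingers, z is the direction in which the jaws open and shut, and the axes are right-handed (so a half turn about y gives the same grasp; the last joint's range is limited). The gripper opens to 85 mm and grips with 20 to 120 N. Pads are 22 mm wide; open, the fingers measure 114 mm over their backs; the gripper's body (76 mm by 85 mm) begins 54 mm behind the grasp point. The pads swing forward as they close: fully open they stand 13 mm farther back than shut.
Start: joints at [-1.332, 0.398, 0.045, 1.537, -0.019, 1.207, -0.051], TCP at [0.215, 0.613, 0.231] pointing down, gripper open.
Joint ranges: [-2.82, 2.82], [-0.49, 2.23], [-1.37, 1.46], [0, 2.46], [-1.36, 4.5], [0.23, 2], [-2.94, 2.94]. Speed limits (rad/s): [2.57, 2.57, 3.14, 3.14, 3.14, 3.14, 3.14].

INTERFACE

Orientations are given as a unit quaternion [w, x, y, z].
In Python, from rig import bot gives the robot as it stands. Calls block until the motion is done:
- bot.move_to(position, orientation): joint-space move of the TCP to a pose.
- bot.line_to(position, rotation=None, vel=0.15, threshold=None): straight line of the TCP; rotation=None keeps the orientation; vel is the mean speed in m/s. With threshold (N) it stops when the force on the tool has changed by that much, and returns True; else False.
- bot.movej(angles): joint-space move.
- bot.move_gripper(opening, grip_force=None): finger opening in m; grip_force is the grip in N (None keeps the last); returns when the fingers have stopped.
- bot.dwell(seconds).
- bot.solve_ik(position, orientation): joint angles nearest the present ones, or None.
- bot.get_image(name): name is "scene" or "side" or "wrist"; returns the picture (384x512x3 uint8, red, green, blue); there is no depth.
- bot.camera_info(name): a dict with "fovy" (degrees; the focal length in pixels is half the picture's height over the tangent of half this angle, whatever the lens; pixels are square), "cx", "cy" (the principal point, pixels), "rvec" (rotation vector, rad) and "tvec" (3), from world to camera coordinates, as OpenCV has them; the wrist camera has in their place "T_tool_cam" (4x4, takes a point from camera to tool coordinates, whose origin is the TCP and whose axes are the tool frame's). Camera axes: x right, y down, z forward; pixel columns grow to the right and rows downward; lengths in m; the calibration is good to about 2 mm. The wrist camera is an equidistant fisheye: a pixel r from the principal point sees the ray r / f radians off the axis. A picture is of the moment at which its call begins: read the wrist's pose just before it. camera_info takes no time and is no camera call.
A pose or a line that the arm cannot do raises bot.MotionError and nothing moves.
- bot.job_done(): hands the job in, once; it reports no verdict.
Readings, each from a call of its own:
- bot.get_clock(): time.
- bot.get_qpos(): joint angles.
- bot.get_dq(): joint speeds.
- bot.get_tau(): joint torques, N m.
- bot.get_tcp_pos(): TCP position.
- bot.get_tcp_rot(): TCP orientation.
- bot.get_contact_force(): force on the tool from outside, world axes, zero at the start.
- bot.get_moment(): the same for the moment, N m.
- bot.get_gripper_width(): finger opening in m.
Only numpy, scipy, OpenCV 4.12 (cv2) and the standard library are available. Lean on these libraries where they do the work, as an engineer would, in place of code of your own. Each camera call takes 0.05 s, during which the arm holds its last target. There are 200 camera calls.

## Working session

There is one attempt and no reset: what is moved stays moved. The work goes in short steps, each a Python script; the robot and the scene stay as the last script left them, time stands still between calls to the robot, and variables do not carry over. Pictures are saved under pics/ and viewed, about 8 in all and at most 12, crops included, and the job is handed in when it is done.

```bash
mkdir -p pics; ls; python3 - <<'E'
from rig import bot
import cv2
for n in("scene","side","wrist"):
    im=bot.get_image(n); cv2.imwrite(f"pics/{n}0.png",im[...,::-1]); print(n,bot.camera_info(n))
a=[cv2.imread(f"pics/{n}0.png") for n in("scene","side")]
for n,i in zip(("scene","side"),a): cv2.imwrite(f"pics/{n}0b.png",cv2.resize(i,(800,600),interpolation=cv2.INTER_CUBIC))
print(bot.get_tcp_pos(),bot.get_tcp_rot(),bot.get_gripper_width(),bot.hold_point_z,bot.get_clock())
E
```

```text
pics
scene {'fovy': 49.15936962577652, 'cx': 249.88340366982246, 'cy': 193.40960675052224, 'rvec': array([ 2.09543288,  1.22846678, -0.48488142]), 'tvec': array([-0.25561624, -0.25234495,  1.58504343])}
side {'fovy': 52.88808135400278, 'cx': 255.5069230746422, 'cy': 193.17361340176524, 'rvec': array([ 2.28844069, -0.6377867 ,  0.28794391]), 'tvec': array([-0.44908701,  0.27563726,  1.19585121])}
wrist {'fovy': 65.70646984690485, 'cx': 250.6075517087215, 'cy': 188.06968920848797, 'T_tool_cam': array([[-7.36755747e-04,  9.47212610e-01,  3.20605254e-01,
        -8.20753276e-02],
       [-8.24032298e-04, -3.20605807e-01,  9.47212351e-01,
        -1.42004198e-01],
       [ 9.99999389e-01,  4.33675059e-04,  1.01674195e-03,
         2.37972738e-05],
       [ 0.00000000e+00,  0.00000000e+00,  0.00000000e+00,
         1.00000000e+00]])}
[0.21522452 0.61282621 0.2304911 ] [-0.69652338  0.697577   -0.11889383  0.11876771] 0.0858700823573336 0.0187 0.15
```

View pics/scene0b.png

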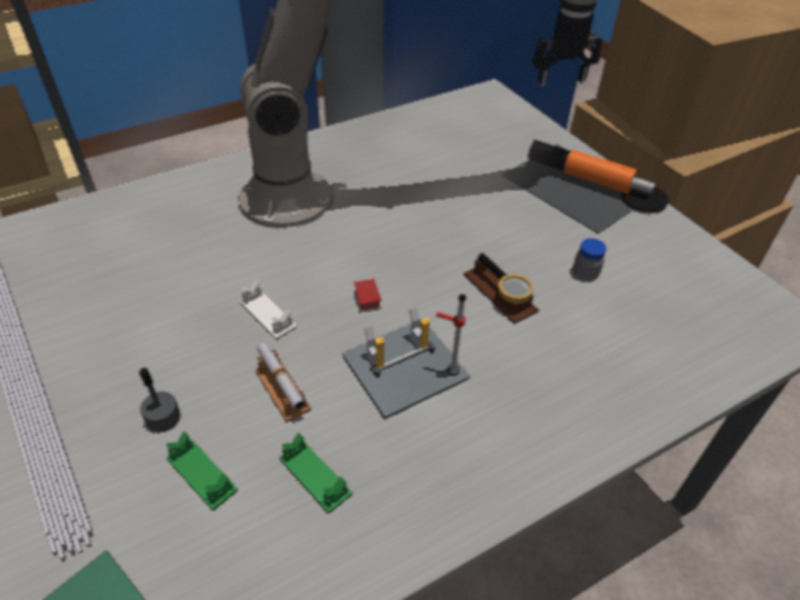

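View pics/side0b.png

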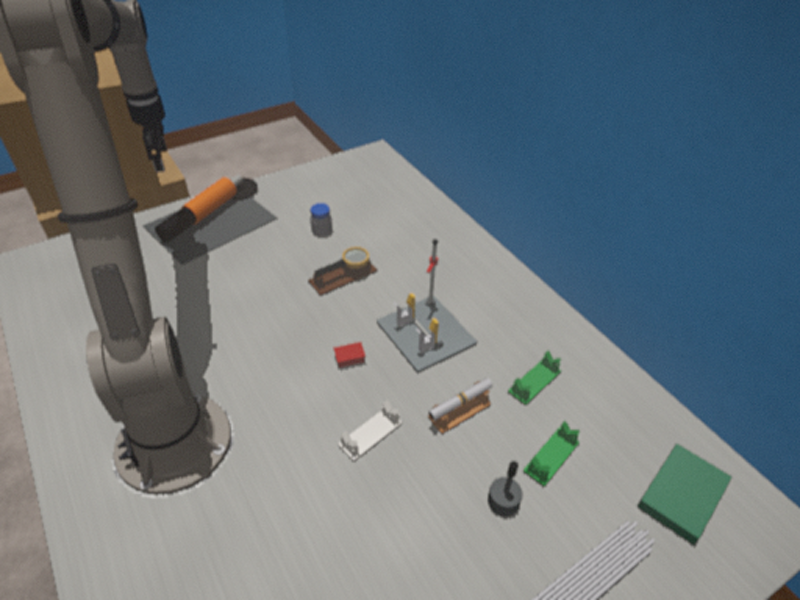

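Scene (800x600): the tube on its brown rest has its weld at about (280,375), with the fixture base around (405,367) and the loupe lens at (515,290). Side: weld (462,398), fixture (427,333), lens (356,257). Next I compute coarse poses.

```bash
cat > h.py <<'E'
import numpy as np, cv2
from rig import bot
from scipy.spatial.transform import Rotation as R
from scipy.optimize import least_squares
def cam(n):
    c=bot.camera_info(n); f=192/np.tan(np.radians(c['fovy']/2)); return c,f
def fixed(n):
    c,f=cam(n); Rm=R.from_rotvec(c['rvec']).as_matrix(); t=c['tvec']
    def P(X):
        q=np.atleast_2d(X)@Rm.T+t; return q[:,:2]/q[:,2:]*f+[c['cx'],c['cy']]
    return P
def wrist(pos,quat):
    c,f=cam('wrist'); T=np.eye(4); T[:3,:3]=R.from_quat(np.roll(quat,-1)).as_matrix(); T[:3,3]=pos
    T=np.linalg.inv(T@c['T_tool_cam'])
    def P(X):
        q=np.atleast_2d(X)@T[:3,:3].T+T[:3,3]; r=np.hypot(q[:,0],q[:,1])+1e-12
        return q[:,:2]*(np.arctan2(r,q[:,2])/r*f)[:,None]+[c['cx'],c['cy']]
    return P
def quat(phi):
    """tool pointing down; jaw axis (tool z) at world azimuth phi"""
    z=np.array([np.cos(phi),np.sin(phi),0]); y=np.array([0,0,-1.]); x=np.cross(y,z)
    return np.roll(R.from_matrix(np.c_[x,y,z]).as_quat(),1)
def world(pose,L):  # pose x,y,th on the table; L local points
    L=np.atleast_2d(L); c,s=np.cos(pose[2]),np.sin(pose[2])
    return np.c_[pose[0]+c*L[:,0]-s*L[:,1],pose[1]+s*L[:,0]+c*L[:,1],L[:,2]]
def fit(obs,x0):
    """obs: list of (P, local pts, pixels)"""
    s=least_squares(lambda p:np.concatenate([(P(world(p,L))-np.array(px)).ravel() for P,L,px in obs]),x0,x_scale=[.1,.1,.3],loss='soft_l1')
    return s.x,np.abs(s.fun).reshape(-1,2).round(1)if 0 else np.round(np.sqrt(2*s.cost/len(s.fun)),2)
def shot(n):
    p,q=bot.get_tcp_pos(),bot.get_tcp_rot(); im=bot.get_image('wrist')[...,::-1]
    cv2.imwrite(f'pics/{n}.png',im); np.save(f'pics/{n}.npy',np.r_[p,q]); return im
def wP(n): a=np.load(f'pics/{n}.npy'); return wrist(a[:3],a[3:])
E
python3 - <<'E'
from h import *
S,D=fixed('scene'),fixed('side'); k=1/1.5625
a=lambda *p:np.array(p)*k
print('tube',fit([(S,[[0,0,.047],[.075,0,.047],[-.075,0,.047]],a((280,375),(296,403),(264,349))),(D,[[0,0,.047],[.075,0,.047],[-.075,0,.047]],a((462,398),(491,384),(432,414)))],[.6,0,0]))
L=[[-.053,-.09,.012],[.112,-.09,.012],[.112,.09,.012],[-.053,.09,.012]]
for th in np.arange(4)*np.pi/2:
  print('fix',fit([(S,L,a((344,357),(388,414),(467,376),(423,322))),(D,L,a((421,369),(475,342),(430,298),(378,324)))],[.65,.2,th]))
print('loupe',fit([(S,[[.074,0,.054],[-.042,0,.054]],a((515,289),(484,259))),(D,[[.074,0,.054],[-.042,0,.054]],a((356,257),(318,277)))],[.6,.3,0]))
# pointer tip
t=least_squares(lambda X:np.r_[(S(X)-a((438,315))).ravel(),(D(X)-a((431,271))).ravel()],[.65,.2,.14]); print('tip',t.x,t.cost)
for n,s,d in(('weight',(160,412),(506,497)),('jar',(589,262),(320,222)),('magnet',(368,294),(349,355))):
    t=least_squares(lambda X:np.r_[(S(X)-a(s)).ravel(),(D(X)-a(d)).ravel()],[.65,.2,.1]); print(n,t.x,t.cost)
E
```

```text
tube (array([ 0.53131587, -0.23290804,  0.00572814]), np.float64(0.93))
fix (array([ 0.56442494, -0.0139814 ,  0.0454161 ]), np.float64(1.53))
fix (array([ 0.56442494, -0.01398141,  0.04541623]), np.float64(1.53))
fix (array([0.60697687, 0.00861101, 3.70270566]), np.float64(8.06))
fix (array([ 0.56442494, -0.01398141,  6.3286016 ]), np.float64(1.53))
loupe (array([0.48819672, 0.25279337, 0.07498645]), np.float64(1.51))
tip [0.62253108 0.03074793 0.15016388] 1.8335354849022583
weight [ 0.48385951 -0.43804118  0.0189243 ] 1.8010679355680135
jar [0.55304418 0.46472234 0.02506698] 0.8273545529800308
magnet [0.39992726 0.01233689 0.01277712] 1.3756818753689453
```

```bash
python3 - <<'E'
from h import *
pi=np.pi
for n,p,f in(('A',(.47,-.11,.27),pi/2),('tube',(.531,-.233,.028),pi/2),('fixPi',(.564,-.014,.036),pi+.045),('fix0',(.564,-.014,.036),.045),('loupe',(.488,.253,.028),pi/2+.075),('final',(.49,-.014,.131),pi/2+.05)):
    for g in(f,f-pi):
        q=bot.solve_ik(np.array(p),quat(g)); print(n,round(g,2),None if q is None else np.round(q,2))
bot.move_to(np.array([.47,-.11,.27]),quat(pi/2)); im=shot('A'); cv2.imwrite('pics/Ab.png',cv2.resize(im,(800,600),interpolation=cv2.INTER_CUBIC)); print(bot.get_clock(),bot.get_qpos().round(2))
E
```

```text
A 1.57 [-0.8   0.1   1.01  1.89 -0.09  1.2   1.82]
A -1.57 [-0.92  0.13  1.17  1.89 -0.13  1.2  -1.28]
tube 1.57 [-0.14  0.6   0.63  1.9  -0.48  0.8   2.33]
tube -1.57 [-0.2   0.63  0.72  1.9  -0.56  0.82 -0.75]
fixPi 3.19 [-0.88  0.95  1.26  1.94 -1.04  1.11 -2.27]
fixPi 0.04 [-0.51  0.55  0.59  1.93 -0.42  0.79  0.37]
fix0 0.04 [-0.51  0.55  0.59  1.93 -0.42  0.79  0.37]
fix0 -3.1 [-0.88  0.95  1.26  1.94 -1.04  1.11 -2.27]
loupe 1.65 [-0.69  0.47  0.17  1.96 -0.12  0.72  1.19]
loupe -1.5 [-1.02  0.54  0.59  1.97 -0.43  0.76 -1.67]
final 1.62 [-0.62  0.27  0.65  2.03 -0.21  0.9   1.77]
final -1.52 [-0.87  0.36  0.98  2.04 -0.38  0.93 -1.21]
2.9083 [-0.8   0.1   1.01  1.89 -0.09  1.2   1.82]
```

View pics/Ab.png

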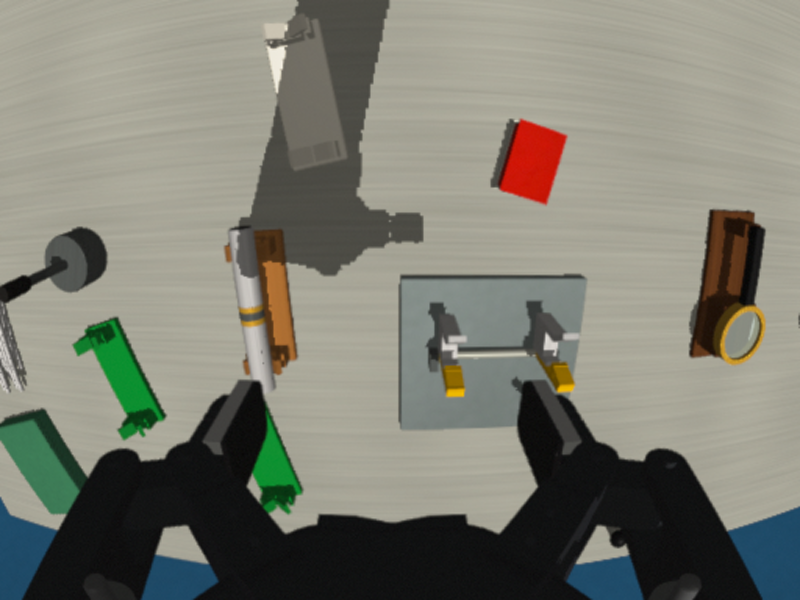

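Wrist A (800x600): tube ends at (240,230) and (263,387), weld (252,315). The fixture base's top-left corner is (401,279), top-right (584,279), bottom-left (401,430). Loupe ring centre is (740,334), handle tail (757,229).

```bash
python3 - <<'E'
from h import *
W=wP('A'); k=1/1.5625
a=lambda *p:np.array(p)*k
Lt=[[0,0,.047],[.075,0,.047],[-.075,0,.047]]
t,e=fit([(W,Lt,a((252,315),(263,387),(240,230)))],[.53,-.23,0]); print('tube',t,e)
L=[[-.053,-.09,.012],[-.053,.09,.012],[.112,-.09,.012]]
f,e=fit([(W,L,a((401,279),(584,279),(400,430)))],[.56,-.01,0.04]); print('fix',f,e)
l,e=fit([(W,[[.074,0,.047],[-.042,0,.047]],a((740,334),(757,229)))],[.49,.25,0.07]); print('loupe',l,e)
im=cv2.resize(cv2.imread('pics/A.png'),None,fx=4,fy=4,interpolation=cv2.INTER_CUBIC)
def dr(p,L,col,cl=True):
    cv2.polylines(im,[((W(world(p,L))+.5)*4*16).astype(np.int32)],cl,col,1,cv2.LINE_AA,4)
B=lambda x0,x1,y0,y1,z:[[x0,y0,z],[x1,y0,z],[x1,y1,z],[x0,y1,z]]
dr(t,B(-.075,.075,-.011,.011,.047),(255,0,255)); dr(t,[[0,-.011,.047],[0,.011,.047]],(255,0,255),False)
dr(f,B(-.053,.112,-.09,.09,.012),(255,0,255))
for y in(-.047,.047): dr(f,B(.006,.03,y-.007,y+.007,.096),(255,0,255)); dr(f,B(-.024,-.02,y-.007,y+.007,.088),(255,255,0))
an=np.linspace(0,2*np.pi,40); dr(l,np.c_[.074+.034*np.cos(an),.034*np.sin(an),0*an+.054],(255,0,255)); dr(l,B(-.042,.042,-.007,.007,.054),(255,0,255))
dr(l,B(-.051,.119,-.033,.033,.008),(255,255,0))
A=im[540:1120,560:960]; F=im[660:1120,980:1560]; Lp=im[500:960,1740:2040]
cv2.imwrite('pics/ov.png',np.hstack([c[:460] for c in(cv2.resize(A,(317,460)),cv2.resize(F,(480,381)).copy().repeat(1,0) if 0 else cv2.copyMakeBorder(F,0,0,0,0,0)[:, :480],)]))
cv2.imwrite('pics/ov.png',np.hstack([cv2.resize(A,(317,460)),F[:, :480]]))
E
```

```text
tube [ 0.53105744 -0.23093515  0.0389375 ] 0.6
fix [ 0.56183727 -0.01092721  0.00749647] 0.79
loupe [0.48351372 0.26100396 0.06231566] 0.29
```

View pics/ov.png

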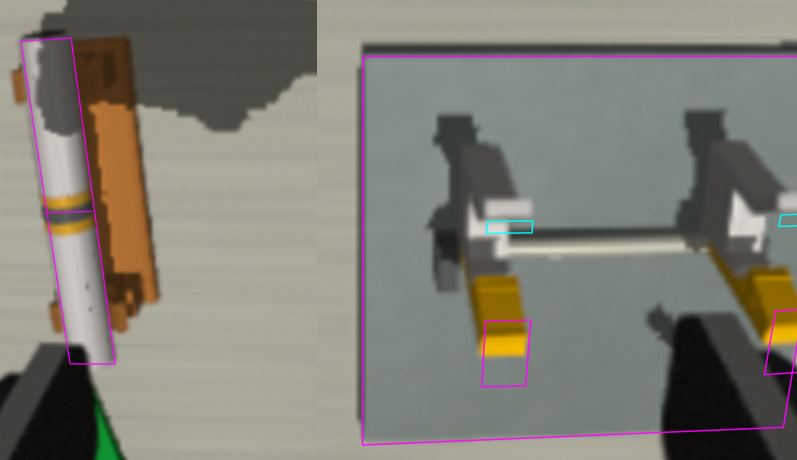

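The tube overlay fits within about 1 mm, and the fixture base within about 2 mm. Next I pick the tube and carry it above the fixture for a close look.

```bash
python3 - <<'E'
from h import *
pi=np.pi; g=quat(-pi/2+.039); x,y=.531,-.231
bot.move_to(np.array([x,y,.13]),g); bot.line_to(np.array([x,y,.028]),vel=.12)
print(bot.move_gripper(.0,80),bot.get_gripper_width(),bot.get_contact_force(),bot.get_clock())
bot.line_to(np.array([x,y,.2]),vel=.2)
bot.move_to(np.array([.562,-.011,.2]),quat(-pi+.02))
im=shot('B'); cv2.imwrite('pics/Bb.png',cv2.resize(im,(800,600),interpolation=cv2.INTER_CUBIC)); print(bot.get_gripper_width(),bot.get_clock(),bot.get_qpos().round(2))
E
```

```text
False 0.01940821644872767 [-0.51527631  1.35169878  3.78767269] 6.45
0.019657617397725726 9.3417 [-0.95  0.59  1.27  1.81 -0.6   1.21 -2.62]
```

View pics/Bb.png

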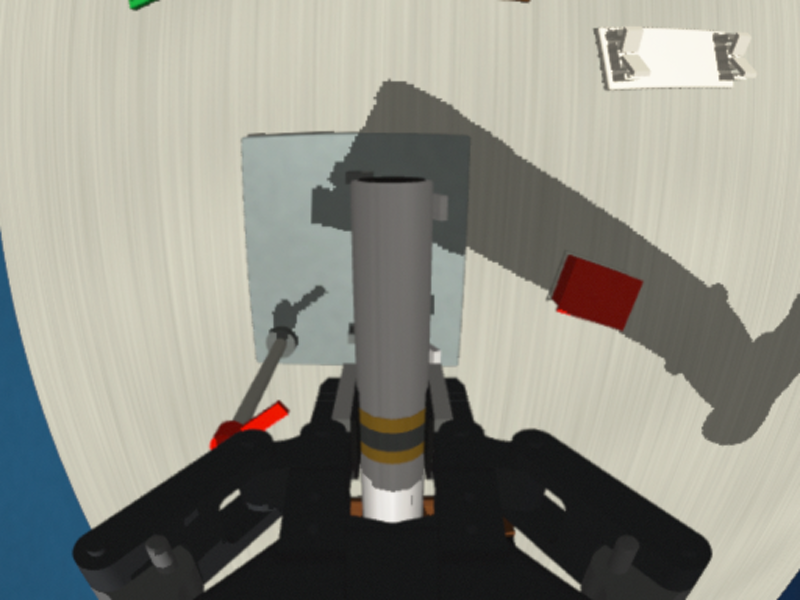

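Wrist B: the tube is held with its bead at (391,438) and end at (392,181). Fixture base corners are (241,137), (470,134), (460,366) and (257,363), the post foot is (282,340) and the pointer tip (284,408).

```bash
python3 - <<'E'
from h import *
W=wP('B'); k=1/1.5625; S,D=fixed('scene'),fixed('side')
a=lambda *p:np.array(p)*k
L=[[.112,-.09,.012],[-.053,-.09,.012],[-.053,.09,.012],[.112,.09,.012]]
for idx in([0,1,2,3],[0,1],[2,3],[1,2]):
    print('fix',fit([(W,np.array(L)[idx],a((241,137),(470,134),(460,366),(257,363))[idx])],[.56,-.01,0.02]))
f,_=fit([(W,L,a((241,137),(470,134),(460,366),(257,363)))],[.56,-.01,.02])
print(W(world(f,L))*1.5625)
print('post foot',W(world(f,[[.088,.068,.012]]))*1.5625)
p=np.load('pics/B.npy'); T=R.from_quat(np.roll(p[3:],-1)).as_matrix()
# tube in tool frame: axis along tool x, offset s along, dz lateral, yaw, height h
def tube(v):
    s,dz,yaw=v; A=[]
    pts=np.array([[s,0,dz],[s,0,dz]]); d=np.array([np.cos(yaw),0,np.sin(yaw)])
    c=np.array([s,-.0187,dz]); X=[c+[0,-.011,0], c+.075*d, c-.075*d+[0,0,0]]
    return p[:3]+np.array(X)@T.T
print('tool x world',T[:,0])
for s in(-.01,-.005,0,.005,.01): print(s,(W(tube([s,0,0]))*1.5625).round(0).tolist())
# tip from post: on the line, height from wrist/scene/side
post=world(f,[[.088,.068,0]])[0]; u=world(f,[[0,0,0]])[0]-post; u/=np.linalg.norm(u); tip=post+.039*u
for n,P,px in(('W',W,a((284,408))),('S',S,a((438,315))),('D',D,a((431,271)))):
    s=least_squares(lambda z:(P(tip+[0,0,z[0]])-px).ravel(),[.15]); print(n,'tip z',s.x,s.fun)
print('tip',tip)
E
```

```text
fix (array([ 0.56008771, -0.01161559,  0.01473131]), np.float64(0.34))
fix (array([ 0.56007356, -0.01140041,  0.01529391]), np.float64(0.39))
fix (array([ 0.55981456, -0.01193127,  0.01243709]), np.float64(0.08))
fix (array([ 0.56029369, -0.01129803,  0.01959977]), np.float64(0.1))
[[240.09309921 136.63963463]
 [470.91681409 133.75957014]
 [459.72982182 366.19736581]
 [257.17292647 363.59122557]]
post foot [[282.97449951 339.86167394]]
tool x world [-1.94442026e-02  9.99810840e-01 -4.56084252e-04]
-0.01 [[392.0, 408.0], [392.0, 549.0], [393.0, 132.0]]
-0.005 [[392.0, 422.0], [392.0, 556.0], [393.0, 151.0]]
0 [[392.0, 436.0], [392.0, 563.0], [393.0, 170.0]]
0.005 [[392.0, 449.0], [392.0, 571.0], [393.0, 188.0]]
0.01 [[392.0, 462.0], [392.0, 577.0], [393.0, 207.0]]
W tip z [0.14688987] [-1.40586122 -0.54425003]
S tip z [0.14720021] [-1.12138666 -0.09896255]
D tip z [0.14585115] [-2.77329657 -0.18729555]
tip [0.61657098 0.03337489 0.        ]
```

```bash
python3 - <<'E'
from h import *
x,y=.560,-.0125; g=quat(-np.pi+.0145)
bot.line_to(np.array([x,y,.13]),g,vel=.15)
for z in(.1,.085,.07,.06,.05,.043,.036,.0348):
    r=bot.line_to(np.array([x,y,z]),vel=.06,threshold=50); print(z,r,bot.get_tcp_pos().round(4),bot.get_contact_force().round(1),bot.get_gripper_width().round(4))
    if r: break
print(bot.get_clock())
im=shot('C')[:, :]
s=bot.get_image('scene')[...,::-1]; d=bot.get_image('side')[...,::-1]
c=lambda i,x,y:cv2.resize(i[y:y+75,x:x+100],(400,300),interpolation=cv2.INTER_CUBIC)
cv2.imwrite('pics/Cc.png',np.vstack([np.hstack([c(s,210,185),c(d,225,165)]),cv2.resize(im,(800,600))[0:300]]))
E
```

```text
Traceback (most recent call last):
AttributeError: 'float' object has no attribute 'round'
```

```bash
python3 - <<'E'
from h import *
x,y=.560,-.0125
for z in(.085,.07,.06,.05,.043,.036,.0348):
    r=bot.line_to(np.array([x,y,z]),vel=.06,threshold=50); print(z,r,bot.get_tcp_pos().round(4),bot.get_contact_force().round(1),bot.get_gripper_width())
    if r: break
print(bot.get_clock())
im=shot('C')
s=bot.get_image('scene')[...,::-1]; d=bot.get_image('side')[...,::-1]
c=lambda i,x,y:cv2.resize(i[y:y+75,x:x+100],(400,300),interpolation=cv2.INTER_CUBIC)
cv2.imwrite('pics/Cc.png',np.vstack([np.hstack([c(s,210,185),c(d,225,165)]),cv2.resize(im,(800,600))[150:450]]))
E
```

```text
0.085 False [ 0.5597 -0.0125  0.0845] [-1.1  0.1 -1.1] 0.019985620756674895
0.07 False [ 0.5597 -0.0125  0.0695] [ 0.2  0.6 -0. ] 0.019890011771589226
0.06 False [ 0.5589 -0.013   0.0595] [-3.2 -0.9  0.1] 0.019814725024152963
0.05 False [ 0.5591 -0.0123  0.0491] [-2.2 -0.5 -3.3] 0.019413682918776588
0.043 False [ 0.5599 -0.0121  0.0423] [ 0.1  0.1 -6.6] 0.01986956071546952
0.036 False [ 0.5609 -0.0126  0.0364] [-0.9 -1.   1.8] 0.019880558258680892
0.0348 False [ 0.5609 -0.0125  0.0363] [-3.3  1.2  9.9] 0.020012155752075208
12.825
```

View pics/Cc.png

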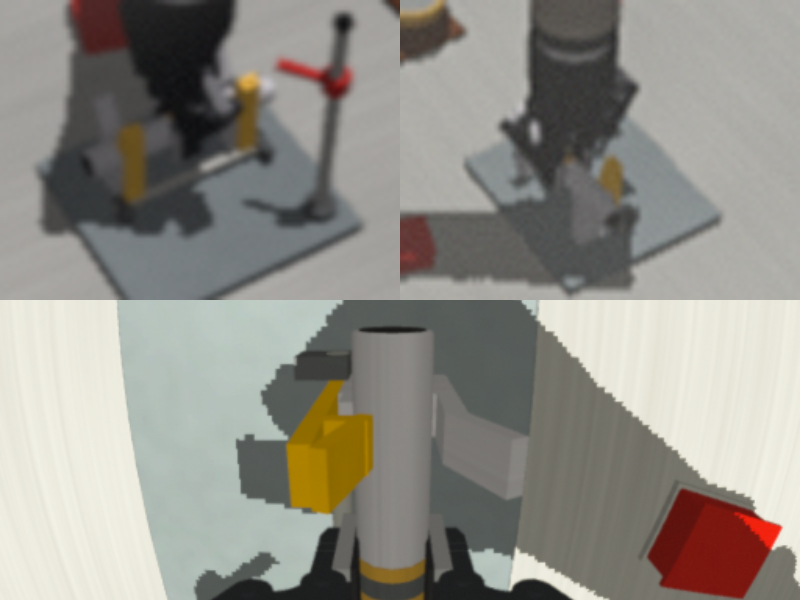

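```bash
python3 - <<'E'
from h import *
bot.move_gripper(.045); p=bot.get_tcp_pos(); print(bot.get_gripper_width())
r=bot.line_to(np.array([p[0],p[1],.22]),vel=.2,threshold=30); print(r,bot.get_tcp_pos(),bot.get_clock())
im=shot('D')
# next: above the loupe, look from close
bot.move_to(np.array([.47,.24,.19]),quat(-np.pi/2+.065) if 0 else quat(np.pi/2+.065)); bot.move_gripper(.085)
i2=shot('E'); print(bot.get_clock(),bot.get_qpos().round(2))
cv2.imwrite('pics/DE.png',np.hstack([cv2.resize(im,None,fx=2,fy=2,interpolation=cv2.INTER_CUBIC)[150:750,300:700],cv2.resize(i2,None,fx=1.5,fy=1.5)[0:600,190:590][:576]if 0 else cv2.resize(i2,None,fx=1.5625,fy=1.5625)[0:600,200:600]]))
E
```

```text
0.04515914692484798
False [ 0.55945786 -0.01201243  0.21885531] 14.4167
17.8083 [ 0.37  0.41 -1.15  1.86  0.41  1.14  0.71]
```

View pics/DE.png

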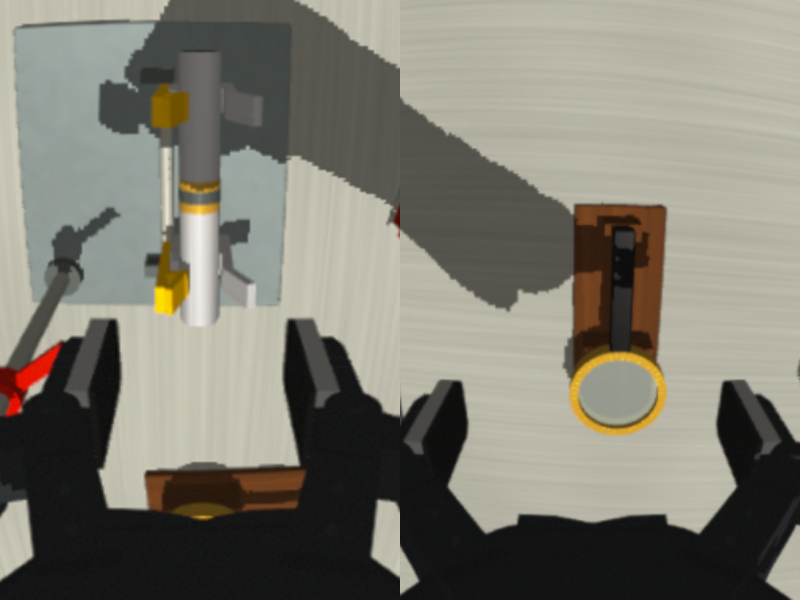

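D: the tube is seated, with the yellow noses over it and the weld at (249.5,173.5) in raw pixels. E: lens centre (417,392) and handle tail (424,227) on the 800 scale.

```bash
python3 - <<'E'
from h import *
k=1/1.5625; W=wP('E'); a=lambda *p:np.array(p)*k
f=np.array([.560,-.0115,.0145])
l,e=fit([(W,[[.074,0,.054],[-.042,0,.054]],a((417.5,391.5),(424,227)))],[.485,.26,.06]); print('loupe',l,e)
l2,e=fit([(W,[[-.051,.033,.008],[-.051,-.033,.008]],a((466,206),(374,205)))],[.485,.26,.06]); print('stand',l2,e)
W=wP('D'); print('weld pred',W(world(f,[[0,0,.066],[0,.075,.055],[0,-.075,.055],[.112,-.09,.012]])).round(1))
w=least_squares(lambda v:(W([v[0],v[1],.066])-[249.5,173.5]).ravel(),[.56,-.01]).x; print('weld',w)
E
```

```text
loupe [0.47931571 0.25981816 0.05082797] 0.52
stand [0.48174179 0.26087746 0.06251038] 0.36
weld pred [[249.7 172.1]
 [249.7 232.4]
 [249.7  98.3]
 [155.5  88. ]]
weld [ 0.5601449  -0.01001557]
```

```bash
python3 - <<'E'
from h import *
g=quat(np.pi/2+.058); x,y=.480,.260
bot.move_to(np.array([x,y,.11]),g); bot.line_to(np.array([x,y,.028]),vel=.12)
bot.move_gripper(0,110); print(bot.get_gripper_width(),bot.get_contact_force().round(1))
bot.line_to(np.array([x,y,.035]),vel=.05); bot.line_to(np.array([x,y,.2]),vel=.15)
d=np.array([np.cos(.0145),np.sin(.0145)])*.074; t=np.array([.560,-.010])-d
bot.line_to(np.array([*t,.2]),quat(np.pi/2+.0145),vel=.2) ; bot.line_to(np.array([*t,.15]),vel=.1)
print(t,bot.get_tcp_pos(),bot.get_clock(),bot.get_gripper_width(),bot.get_contact_force().round(1))
im=shot('F'); s=bot.get_image('scene')[...,::-1]; d=bot.get_image('side')[...,::-1]
cv2.imwrite('pics/Fs.png',s);cv2.imwrite('pics/Fd.png',d)
c=lambda i,x,y:cv2.resize(i[y:y+75,x:x+100],(400,300),interpolation=cv2.INTER_CUBIC)
cv2.imwrite('pics/F3.png',np.vstack([np.hstack([c(s,210,165),c(d,215,145)]),cv2.resize(im,(800,600))[200:500]]))
E
```

```text
0.012013117988496903 [-1.7 -1.3  4.6]
[ 0.48600778 -0.01107296] [ 0.48624654 -0.01068396  0.15009305] 23.4333 0.012085004411958878 [ 0.5  0.  -0.9]
```

View pics/F3.png

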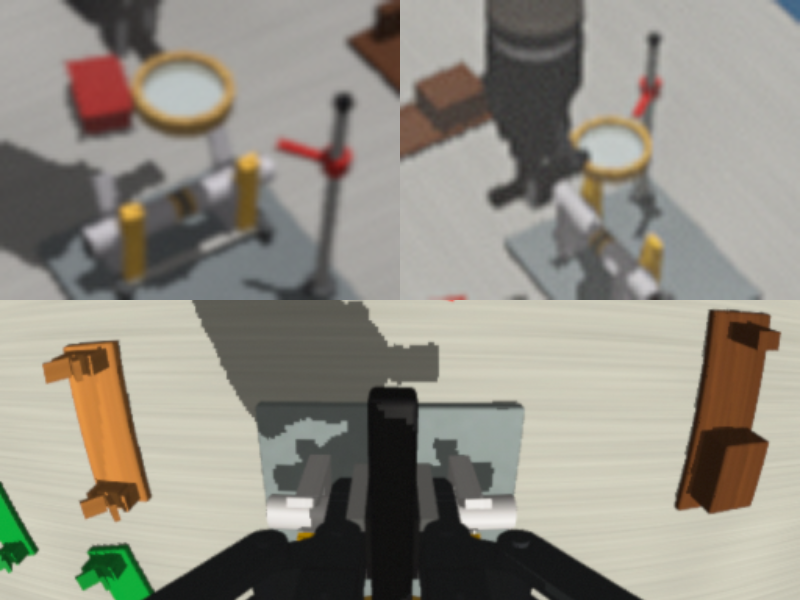

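F: the loupe is held. Ring centre is at crop (183.5,91.5) in scene and (209.5,149) in side. Pointer tip is at crop (279,143) and (236,112). The handle tail in the wrist view is (393,289).

```bash
python3 - <<'E'
from h import *
S,D=fixed('scene'),fixed('side'); u=lambda x,y,ox,oy:np.array([(x+.5)/4-.5+ox,(y+.5)/4-.5+oy])
def tri(s,d):
    r=least_squares(lambda X:np.r_[(S(X)-s).ravel(),(D(X)-d).ravel()],[.56,0,.15]); return r.x.round(4),r.fun.round(2)
print('lens',tri(u(183.5,91.5,210,165),u(209.5,149,215,145)))
print('tip',tri(u(279,143,210,165),u(236,112,215,145)))
print('weld',tri(u(183,202,210,165),u(601-400,242,215,145)),'top/near surface')
f=np.array([.560,-.0115,.0145]); post=world(f,[[.088,.068,0]])[0]; v=world(f,[[0,0,0]])[0]-post; tip=post+.039*v/np.linalg.norm(v)
for n,P,px in(('S',S,u(279,143,210,165)),('D',D,u(236,112,215,145))):
    r=least_squares(lambda z:(P(tip+[0,0,z[0]])-px).ravel(),[.15]); print(n,'tip z',r.x,r.fun)
W=wP('F'); p=np.load('pics/F.npy'); T=R.from_quat(np.roll(p[3:],-1)).as_matrix(); gp=p[:3]+T@[0,-.0187,0]
lp=gp+.074*np.array([np.cos(.0145),np.sin(.0145),0]); print('lens by tool',lp)
lp=lp
print('pred px crop',((S(lp)-[210,165]+.5)*4-.5).round(1),((D(lp)-[215,145]+.5)*4-.5).round(1))
# tail top edge seen by wrist, for grip offsets along x
for s in(-.004,-.002,0,.002,.004): print(s,(W(gp+np.array([-.042+s,0,.007]))*1.5625).round(1))
E
```

```text
lens (array([ 0.5607, -0.0093,  0.1695]), array([-0.45,  0.6 , -0.53, -0.76]))
tip (array([0.6169, 0.0327, 0.1511]), array([-0.23,  0.31, -0.29, -0.41]))
weld (array([ 0.5592, -0.0062,  0.0541]), array([-0.41,  0.52, -0.49, -0.65])) top/near surface
S tip z [0.15149187] [-0.06228001 -0.00549844]
D tip z [0.14892438] [-0.54875746 -0.03701274]
lens by tool [ 0.5602343  -0.0096195   0.16879305]
pred px crop [[180.9  94.3]] [[207.1 147. ]]
-0.004 [[394.  281.9]]
-0.002 [[393.9 289.2]]
0 [[393.8 296.3]]
0.002 [[393.6 303.4]]
0.004 [[393.5 310.5]]
```

```bash
python3 - <<'E'
from h import *
bot.line_to(np.array([.486,-.0111,.1315]),vel=.05); bot.dwell(.5)
print(bot.get_tcp_pos(),bot.get_clock(),bot.get_gripper_width(),bot.get_contact_force().round(1))
im=shot('G'); s=bot.get_image('scene')[...,::-1]; d=bot.get_image('side')[...,::-1]
c=lambda i,x,y:cv2.resize(i[y:y+75,x:x+50],(400,600),interpolation=cv2.INTER_CUBIC)
cv2.imwrite('pics/G.png',np.hstack([c(s,239,168),c(d,249,150)]))
E
```

```text
[ 0.48605903 -0.01112793  0.13157707] 24.6 0.011931638696040484 [ 0.3  0.6 -0.6]
```

View pics/G.png

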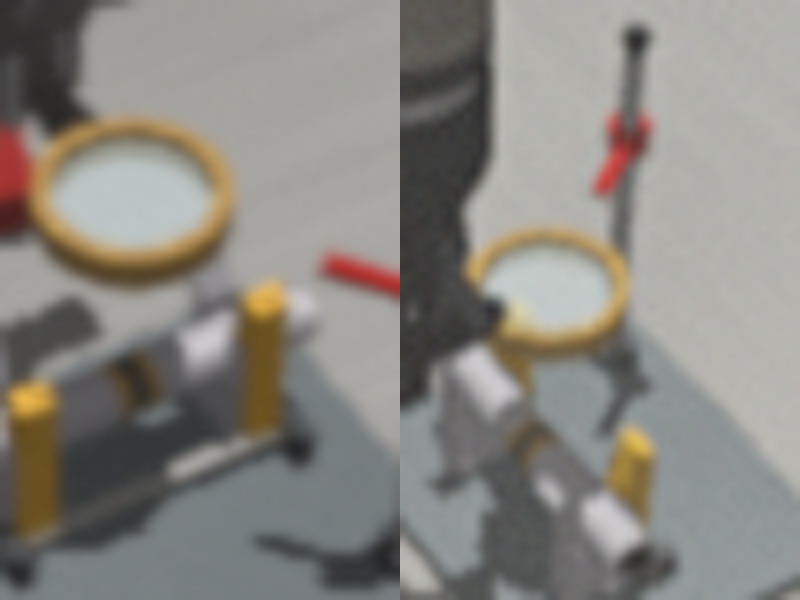

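G: lens centre is at crop (132.5,199.5) in scene and (149,292) in side. Tip is at (324,264) and (199,190), and the post top in side is about (235,28).

```bash
python3 - <<'E'
from h import *
S,D=fixed('scene'),fixed('side'); u=lambda x,y,ox,oy:np.array([(x+.5)/8-.5+ox,(y+.5)/8-.5+oy])
def tri(s,d):
    r=least_squares(lambda X:np.r_[(S(X)-s).ravel(),(D(X)-d).ravel()],[.56,0,.15]); return r.x.round(4),r.fun.round(2)
ls,ld,ts,td=u(132.5,199.5,239,168),u(149,292,249,150),u(324,264,239,168),u(199,190,249,150)
print('lens',tri(ls,ld)); print('tip',tri(ts,td))
f=np.array([.560,-.0115,.0145]); post=world(f,[[.088,.068,0]])[0]; v=world(f,[[0,0,0]])[0]-post; tip=post+.039*v/np.linalg.norm(v)
L=np.array([.5602,-.0099,0])
for n,P,a,b in(('S',S,ls,ts),('D',D,ld,td)):
    g=lambda X,px:least_squares(lambda z:(P(X+[0,0,z[0]])-px).ravel(),[.15]).x[0]
    print(n,'lens z',g(L,a),'tip z',g(tip,b))
r=least_squares(lambda z:(D(post+[0,0,z[0]])-u(235,28,249,150)).ravel(),[.2]);print('post top z',r.x,r.fun)
# wrist shot B pointer again: weight row and col
E
```

```text
lens (array([ 0.5613, -0.0105,  0.1512]), array([-0.49,  0.65, -0.59, -0.82]))
tip (array([0.6158, 0.0324, 0.1491]), array([-0.29,  0.39, -0.36, -0.52]))
S lens z 0.15245645788147846 tip z 0.15066055064168188
D lens z 0.14759703236248767 tip z 0.14565508288808604
post top z [0.20674332] [-0.5115663  -0.03814711]
```

```bash
python3 - <<'E'
from h import *
bot.line_to(np.array([.486,-.0111,.1300]),vel=.03)
c=lambda i,x,y:cv2.resize(cv2.imread(f'pics/{i}.png')[y:y+60,x:x+50],(400,480),interpolation=cv2.INTER_CUBIC)
cv2.imwrite('pics/H.png',np.hstack([c('B',140,240),c('D',140,230)]))
E
```

```text
(no output)
```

View pics/H.png

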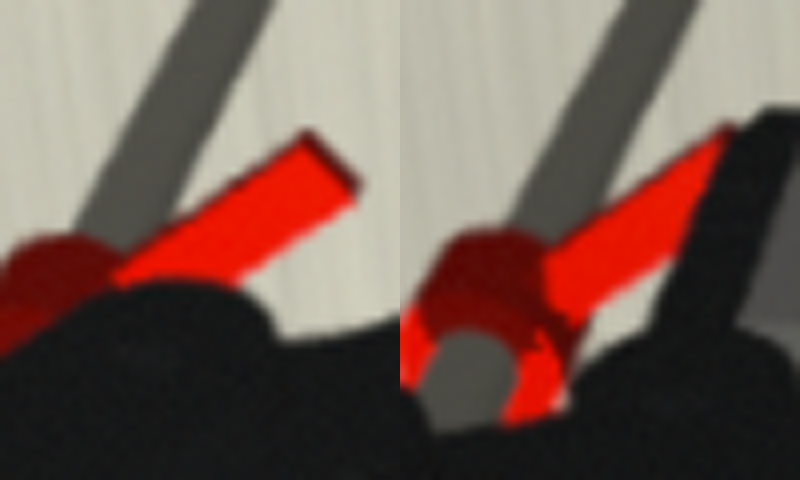

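B crop: the pointer's end face is centred at (333,164).

```bash
python3 - <<'E'
from h import *
f=np.array([.560,-.0115,.0145]); post=world(f,[[.088,.068,0]])[0]; v=world(f,[[0,0,0]])[0]-post; v/=np.linalg.norm(v); tip=post+.039*v
W=wP('B'); px=np.array([333.5/8-.5+140,164.5/8-.5+240])
r=least_squares(lambda z:(W(tip+[0,0,z[0]])-px).ravel(),[.15]); print(r.x,r.fun)
for dx,dy in((.001,0),(0,.001)):
    print(least_squares(lambda z:(W(tip+[dx,dy,z[0]])-px).ravel(),[.15]).x)
print(bot.get_tcp_pos(),bot.get_dq().max(),bot.get_clock())
E
```

```text
[0.14600396] [-1.08190167 -0.417596  ]
[0.14545941]
[0.14468377]
[ 0.48589264 -0.01110116  0.12986784] 0.0015373328916006366 25.0
```

```bash
python3 - <<'E'
from h import *
s=np.mean([bot.get_image('scene')[...,::-1] for _ in range(4)],0).astype(np.uint8); d=np.mean([bot.get_image('side')[...,::-1] for _ in range(4)],0).astype(np.uint8)
c=lambda i,x,y:cv2.resize(i[y:y+75,x:x+50],(400,600),interpolation=cv2.INTER_CUBIC)
cv2.imwrite('pics/I.png',np.hstack([c(s,242,168),c(d,249,150)]))
S,D=fixed('scene'),fixed('side'); an=np.linspace(0,2*np.pi,100); C=np.array([.5605,-.0100,.1486])
for n,P,o in(('S',S,(242,168)),('D',D,(249,150))):
    q=np.vstack([P(C+np.c_[.034*np.cos(an),.034*np.sin(an),0*an+h]) for h in(-.007,.007)]); q=(q-o+.5)*8-.5
    print(n,'pred ring bbox',q.min(0).round(1),q.max(0).round(1))
    for z in(.146,.148,.150): print(z,((P([.6166,.0333,z])-o+.5)*8-.5).round(1))
print(bot.get_tcp_pos(),bot.get_clock())
E
```

```text
S pred ring bbox [  4.1 122.9] [205.8 296. ]
0.146 [[300.7 274.1]]
0.148 [[301.1 270. ]]
0.15 [[301.5 265.9]]
D pred ring bbox [ 60.7 222.6] [223.7 358.9]
0.146 [[196.2 189.3]]
0.148 [[196.4 185.9]]
0.15 [[196.7 182.5]]
[ 0.48601769 -0.01109002  0.13001959] 25.4
```

View pics/I.png

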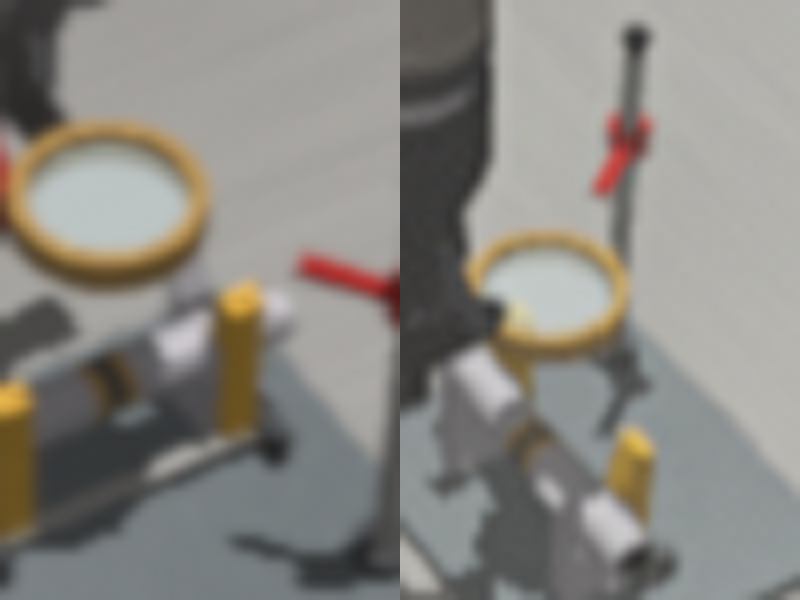

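Corrected by the ring's own image bias, the tip reads 0.148 (scene) and 0.147 (side), so I lower 0.7 mm and hand in.

```bash
python3 - <<'E'
from h import *
bot.line_to(np.array([.486,-.0111,.1292]),vel=.02); bot.dwell(.5)
print(bot.get_tcp_pos(),R.from_quat(np.roll(bot.get_tcp_rot(),-1)).as_matrix()[:,1],bot.get_gripper_width(),bot.get_contact_force(),bot.get_clock())
bot.job_done()
E
```

```text
[ 0.48600832 -0.01109668  0.12921494] [-1.19228157e-05 -4.02377689e-06 -1.00000000e+00] 0.011962660341495356 [ 0.33981089  0.22084741 -1.23470939] 26.15
the job is handed in; nothing more can be done
```

The job is handed in at 26 s on the robot's clock. The tube is pressed home in the fixture and released, and the loupe is held still over the weld.

- **Tube:** the downward stroke stopped at the seat, with the tube axis at about 55 mm. The pictures show both yellow noses over it. The weld measured about 1.5 mm from midway between the forks.
- **Loupe:** the lens centre is over the weld to within about 1–2 mm, with its mid-thickness at about 148 mm. The tool points straight down, and the ring's triangulated height agreed with the tool pose within about 1 mm, so it should be level. It stayed well above the tube. In the last pictures the pointer shows no visible shift, and I kept clear of the weight, jar and magnet.
- **Disagreement:** the pointer height readings did not quite agree. The scene and side cameras, corrected by the ring's own position, gave 147–148 mm in the last picture and 148–150 mm in earlier ones. The wrist camera gave 146–147 mm. I settled at about 148 mm, so the lens height is uncertain by about 1–2 mm.

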